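Seat the food processor's tool disc on its key

TASK

The ivory tool disc lies loose and turned out of place on the food processor's grey base. Push its green rib round with a fingertip until the notch in the rim stands over the orange key, then press the disc down by its hub until it is fully home, and draw back clear. Do it by touch only: do not pinch or lift the disc, and leave the mug, the spice jar and the jam jar alone.

Things in the scene. Friction and masses are not known exactly. Their poses are not given: they have to be found in the camera images.
- drive_base: Round grey food-processor base, 178 mm across, flat top 56 mm above the worktop, fixed to the worktop. Origin: centre of its underside, on the worktop; z up, so the origin lies on the turning axis of the disc. Its -x axis points to the orange key. A 20 mm steel spindle stands on the axis, under the disc's hub.
- key (a point): Top of the orange key on the base: a round-backed pin 9 mm wide lying radially, 54 to 71 mm from the axis, its top 65 mm above the worktop. Its orange root, 12 mm wide, stands outside the disc, 70 to 79 mm from the axis, its top 70 mm above the worktop, always in sight. This point: 64.5 mm from the axis.
- tool_disc: Loose ivory plastic disc with steel grating panels, 132 mm across, plate 7 mm thick, 0.2 kg. Origin: centre of its underside, 66 mm above the worktop at the start, 58 mm when seated; z up. -x points to the notch, +x to the green rib; in line when its x axis points as the base's does. Held on the base's spindle with 1 mm of play; turns with about 2 N at the rib and stays where left.
- notch (a point): The middle of the notch in the disc's rim, at the underside: 58 mm from the axis, notch 16 mm wide, open at the rim, its floor 50 mm from the axis. The 9 mm key passes it within about 3 degrees of the middle.
- rib (a point): Middle of the top of the dark green upright rib on the disc, right across from the notch: 48 mm from the axis, 24 mm long radially (36 to 60 mm from the axis), 10 mm thick, 16 mm high above the plate, whose top is 73 mm above the worktop at the start. A fingertip pushes on either flat side.
- hub_top (a point): Centre of the flat, closed top of the disc's hub, the place to press straight down. The hub is 38 mm across; its top is 34 mm above the disc's underside: 100 mm above the worktop at the start, 92 mm when seated.
- carrier (a joint): Dark ring, 88 mm across, that carries the disc and slides tightly in the base: 0 up (start), 0.008 m fully down. It moves down under about 6 to 8 N of push on the hub and stays where it is left. Unless the notch stands over the key, the key stops the disc after 1 mm.
- mug: Green and white mug, 78 x 116 x 101 mm, loose bystander. Origin: centre of its underside.
- spice: Glass spice jar with a yellow cap, 42 mm across, 96 mm high, loose bystander. Origin: centre of its underside.
- jam: Small glass jar with a green lid, 68 mm across, 84 mm high, loose bystander. Origin: centre of its underside.

How it is judged:
By the outcome, as a careful person would: the job done as asked, in the order asked, and still so for the second after the job is handed in, with the robot touching nothing.
It also fails if it takes over 45 s, if anything falls off the work surface, if the arm or the gripper's body presses on something with over 40 N, if the wrist force passes 120 N, or if a joint passes its speed limit or range.

ROBOT

A 6-joint arm with a two-finger parallel gripper is mounted at the origin on a cart in front of the work surface, level with it; the furniture and walls round the work are solid. World frame = base frame: x ahead of the robot, y to its left, z up, the work surface at z = 0. Lengths are in mm, angles in rad, forces in N, time in s.
With the tool pointing down it reaches from about 350 to 775 mm from the base axis. Payload 7.3 kg.
Tool frame: the origin (TCP) lies between the finger pads; the fingertips stand 8 mm ahead of it and the grasp point (between the pads) lies 11 mm behind it; y points along the fingers, z is the direction in which the jaws open and shut, and the axes are right-handed (so a half turn about y gives the same grasp; the last joint's range is limited). The gripper opens to 92 mm and grips with 3 to 60 N. Pads are 19 mm wide; open, the fingers measure 130 mm over their backs; the gripper's body (75 mm by 190 mm) begins 47 mm behind the grasp point.
Start: joints at [1.172, 0.342, 1.524, -0, 1.275, -0.146], TCP at [131.295, 508.336, 234.741] pointing down, gripper open.
Joint ranges: [-2.53, 2.53], [-0.77, 2.02], [0.04, 2.7], [-1, 4.14], [0.28, 2.66], [-3.11, 3.11]. Speed limits (rad/s): [2.57, 2.57, 3.14, 3.14, 3.14, 3.14].

INTERFACE

Orientations are given as [roll, pitch, yaw] about the fixed x, y, z axes, in that order (R = Rz(yaw) Ry(pitch) Rx(roll)).
In Python, from plant import bot, vision, job gives the robot as it stands. The module is installed in compiled form; this text tells all that it offers.
- The arm moves only by the tool arm_command, never from a script. Its argument "deltas" is a list of rows, each a list of 4 numbers: the shift along the tool's x, y, z in m, then the turn about the tool's y in degrees. In form: [[x, y, z, twist], ...]. A call has 1 to 5 rows; each row shifts and turns the commanded pose from where the row before left it, along the tool's axes as they then stand; what a row does not reach is not made up. A row lasts 1/10 s, in which the tool goes at most 50 mm and 8.59 degrees, less where a joint would pass 70% of its speed; a pose out of reach is approached as far as the arm can. A call is refused whole if a number of a shift passes 0.05 or a number of a turn 8.59, either way. A call with a gripper value outside its range is refused whole. "claw" is the closure in counts, from 0 (fully open) to 255 (shut), set as the call begins (left out, the last holds). The fingers move at their own pace and stop on an object; the grip force is fixed at half the most. Time passes only in rows, so rows that do not move let the fingers close. It gives the time, the measured TCP pose, the force and the opening at its end, in the units of the state.
- bot.get_obs(): the state, without advancing time (a new reading comes with each control period).
- vision.capture(name): name is "scene" or "side" or "wrist"; returns a dict with "img" (384x512x3 uint8, red, green, blue), "camera_matrix" (3x3 intrinsics, pixels), "world_to_cam" (4x4, takes a point from world to camera coordinates); the wrist camera has in their place "mount" (4x4, takes a point from camera to tool coordinates, whose origin is the TCP and whose axes are the tool frame's). Camera axes: x right, y down, z forward; pixel columns grow to the right and rows downward; lengths in mm; the calibration is good to about 2 mm. A picture is of the moment at which its call begins: read the wrist's pose just before it. There is no depth.
- job.close_job(): hands the job in, once; it reports no verdict.
Trained networks look in a picture, given as the dict that the camera call returned (one of the last four; its "shot" number tells which), for a name from the list of things; names that differ only in an ending like _2 or _b are one class to them, and where a whole thing is asked for, a point or a joint stands for the part that bears it (a point fixed in the world has none). Each returns a list of dicts, best first, with "confidence" (0 to 1); they miss things now and then, are a little off and sometimes report something else, mostly with a low value. They report only what shows in the picture. A call takes as long as a camera call.
- vision.find_in(picture, name): "xyz" ([x, y, z] in mm, in the coordinates of the camera as it stood for that picture, good to about 4 mm: the middle of the surface that is visible of it).
- vision.regions_of(picture, name): "mask" (384x512 bool, what is visible of it).
The state is a dict: "time": time; "joint_positions": joint angles; "dq": joint speeds; "tau": joint torques, N m; "tool_pos": TCP position; "tcp_rot": TCP orientation; "contact_force": force on the tool from outside, world axes, zero at the start; "moment": the same for the moment, N m; "grip_width": finger opening in mm.
Only numpy, scipy, OpenCV 4.12 (cv2) and the standard library are available. Lean on these libraries where they do the work, as an engineer would, in place of code of your own. Each camera call takes 0.05 s, during which the arm holds its last target. There are 200 camera calls.

## Working session

There is one attempt and no reset: what is moved stays moved. The work goes in short steps, Python scripts to look and compute and a tool call to move; the robot and the scene stay as the last step left them, time stands still between calls to the robot, and variables do not carry over. Pictures are saved under pics/ and viewed, about 8 in all and at most 12, crops included, and the job is handed in when it is done.

Besides the shell and the picture viewer there is one more tool, called after "Request:" by a JSON object that holds its "name" and its "arguments". arm_command: Moves the arm, as the interface text tells. Its arguments: {"type":"object","properties":{"deltas":{"type":"array","items":{"type":"array","items":{"type":"number"}}},"claw":{"type":"number"}},"required":["deltas"]}

```bash
mkdir -p pics; cat > h.py <<'E'
import numpy as np, cv2
from plant import bot, vision, job
from scipy.spatial.transform import Rotation as R
def pose(o):
    T=np.eye(4);T[:3,:3]=R.from_euler('xyz',o['tcp_rot']).as_matrix();T[:3,3]=o['tool_pos'];return T
def shot(n):
    o=bot.get_obs();p=vision.capture(n)
    p['c2w']=pose(o)@p['mount'] if n=='wrist' else np.linalg.inv(p['world_to_cam'])
    return p
def find(p,name):
    return [((p['c2w']@np.r_[d['xyz'],1])[:3].round(1),round(d['confidence'],2)) for d in vision.find_in(p,name)[:2]]
def pix2z(p,u,v,z):
    d=p['c2w'][:3,:3]@np.linalg.inv(p['camera_matrix'])@[u,v,1];c=p['c2w'][:3,3];return c+d*(z-c[2])/d[2]
def save(p,f): cv2.imwrite('pics/'+f,p['img'][:,:,::-1])
E
python3 - <<'E'
from h import *
o=bot.get_obs();print({k:np.round(v,3) for k,v in o.items()});print(pose(o).round(3))
for n in ['scene','side','wrist']:
    p=shot(n);save(p,n+'0.png');print(n)
    for k in ['drive_base','key','tool_disc','notch','rib','hub_top','mug','spice','jam']: print(k,find(p,k))
a=[cv2.imread(f'pics/{n}0.png') for n in ['scene','side']]
cv2.imwrite('pics/a.png',np.vstack(a)[:, :])
E
```

```text
{'time': np.float64(0.0), 'joint_positions': array([ 1.172,  0.343,  1.525, -0.   ,  1.275, -0.146]), 'dq': array([-0.001, -0.   ,  0.003, -0.   ,  0.001,  0.   ]), 'tau': array([ 1.0000e-03, -4.3123e+01, -2.4422e+01,  7.2000e-02,  5.6000e-02,
       -0.0000e+00]), 'tool_pos': array([131.151, 507.949, 234.056]), 'tcp_rot': array([-1.572,  0.   , -0.253]), 'contact_force': array([ 0.077,  0.024, -0.426]), 'moment': array([-0.061,  0.052, -0.04 ]), 'grip_width': np.float64(91.698)}
[[ 9.68000e-01 -1.00000e-03  2.50000e-01  1.31151e+02]
 [-2.50000e-01 -1.00000e-03  9.68000e-01  5.07949e+02]
 [-0.00000e+00 -1.00000e+00 -2.00000e-03  2.34056e+02]
 [ 0.00000e+00  0.00000e+00  0.00000e+00  1.00000e+00]]
scene
drive_base [(array([ 420.2, -129.1,   45.2]), 0.91), (array([460.2, -84.1,  78.8]), 0.69)]
key [(array([ 421.1, -123.1,   46.8]), 0.82)]
tool_disc []
notch [(array([459.1, -79.2,  71.3]), 0.91)]
rib [(array([457.8, -80.2,  76. ]), 0.77)]
hub_top [(array([458.8, -83.7,  77.3]), 0.92)]
mug [(array([ 628.8, -147. ,   71.2]), 0.55)]
spice [(array([ 441. , -279. ,   66.3]), 0.89), (array([ 629.5, -142.7,   70. ]), 0.15)]
jam [(array([551. ,  79.4,  60.3]), 0.82), (array([ 422.4, -122. ,   44.5]), 0.36)]
side
drive_base [(array([475.1,  -6. ,  41.6]), 0.86)]
key [(array([474.2,  -3.4,  39.5]), 0.68)]
tool_disc [(array([474. , -53.2,  75. ]), 0.83)]
notch [(array([471.7, -55.3,  70.1]), 0.63)]
rib [(array([470.7, -60.3,  74.6]), 0.96)]
hub_top [(array([474.8, -56.4,  70.3]), 0.83)]
mug [(array([ 627. , -109.3,   61.7]), 0.76)]
spice [(array([ 452.2, -246.6,   53.2]), 0.69)]
jam [(array([563.1, 121.5,  56. ]), 0.83)]
wrist
drive_base []
key []
tool_disc []
notch []
rib []
hub_top []
mug []
spice []
jam []
```

View pics/scene0.png

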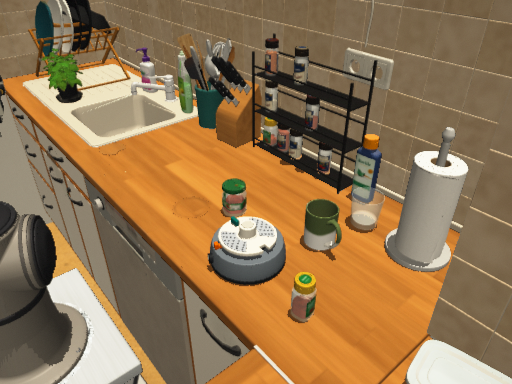

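View pics/side0.png

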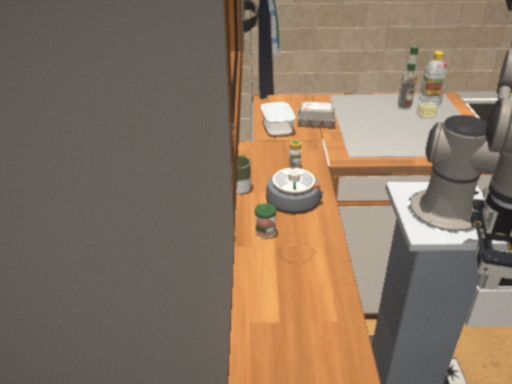

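Request:
{"name": "arm_command", "arguments": {"deltas": [[0.041,-0.005,-0.028,0],[0.041,-0.005,-0.028,0],[0.041,-0.005,-0.028,0],[0.041,-0.005,-0.028,0],[0.041,-0.005,-0.028,0]], "claw": 255}}

```text
time: 2.0
tool_pos: [295.7, 320.0, 260.1]
tcp_rot: [-1.57, -0.001, -0.252]
contact_force: [0.5, 1.2, 0.3]
grip_width: 56.2
```

Request:
{"name": "arm_command", "arguments": {"deltas": [[0.041,-0.005,-0.028,0],[0.041,-0.005,-0.028,0],[0.041,-0.005,-0.028,0],[0.022,-0.005,-0.041,0],[0.022,-0.005,-0.041,0]]}}

```text
time: 2.5
tool_pos: [415.5, 117.1, 284.8]
tcp_rot: [-1.571, -0.0, -0.253]
contact_force: [-0.1, 0.3, -0.4]
grip_width: 16.3
```

Request:
{"name": "arm_command", "arguments": {"deltas": [[0.022,0,-0.041,0],[0.022,0,-0.041,0],[0.022,0,-0.041,0],[0.0,0,0,0],[0,0,0,0]]}}

```text
time: 3.0
tool_pos: [448.0, -17.3, 284.5]
tcp_rot: [-1.57, 0.001, -0.256]
contact_force: [-0.9, 1.1, 0.6]
grip_width: 0.6
```

```bash
python3 - <<'E'
from h import *
p=shot('wrist');save(p,'w1.png');print(p['mount'].round(2));print(bot.get_obs()['joint_positions'])
for k in ['drive_base','key','tool_disc','notch','rib','hub_top']: print(k,find(p,k))
E
```

```text
[[   0.      0.96    0.28  -76.21]
 [  -0.     -0.28    0.96 -149.53]
 [   1.     -0.      0.     -0.66]
 [   0.      0.      0.      1.  ]]
[-2.08128879e-01  1.61270496e-01  1.62852057e+00  6.05608447e-04
  1.35232912e+00 -1.52544307e+00]
drive_base [(array([425.1, -37.6,  54.9]), 0.79), (array([466.3, -69.1,  74.8]), 0.5)]
key [(array([417.8, -37.1,  58.2]), 0.7)]
tool_disc [(array([460.8, -68.5,  73.7]), 0.83)]
notch [(array([462.9, -66.8,  74.3]), 0.89)]
rib [(array([460.6, -67.7,  73.3]), 0.82)]
hub_top [(array([467. , -73.7,  77.8]), 0.81)]
```

View pics/w1.png

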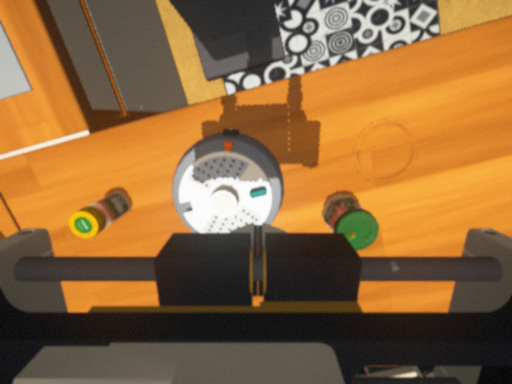

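```bash
cat >> h.py <<'E'
def meas(p,z0=66,box=None):
    hsv=cv2.cvtColor(p['img'],cv2.COLOR_RGB2HSV).astype(int);H,S,V=[hsv[...,i] for i in range(3)]
    cs={}
    d=[x for x in vision.regions_of(p,'drive_base') if x['confidence']>.3]
    m=np.zeros(H.shape,bool)
    for x in d: m|=x['mask']
    for x in vision.regions_of(p,'tool_disc')[:1]: m|=x['mask']
    m=cv2.dilate(m.astype(np.uint8),np.ones((5,5)))>0
    out={}
    for n,c,z in [('key',(H<13)&(S>170)&(V>80),70),('rib',(H>60)&(H<100)&(S>100),z0+7+16)]:
        nn,l,st,ce=cv2.connectedComponentsWithStats((c&m).astype(np.uint8))
        if nn<2: print(n,'none');continue
        i=1+np.argmax(st[1:,4]);out[n]=pix2z(p,*ce[i],z);print(n,ce[i].round(1),st[i,4],out[n].round(1))
    return out
E
python3 - <<'E'
from h import *
p=shot('wrist');q=meas(p)
print('hub',pix2z(p,223,200,100))
im=cv2.resize(p['img'][120:240,150:310],None,fx=5,fy=5,interpolation=cv2.INTER_CUBIC);cv2.imwrite('pics/w1c.png',im[:,:,::-1])
E
```

```text
key [226.7 145.7] 63 [400.7 -47.   70. ]
rib [256.5 192.5] 72 [469.8 -22.9  89. ]
hub [465.66724154 -67.70440059 100.        ]
```

View pics/w1c.png

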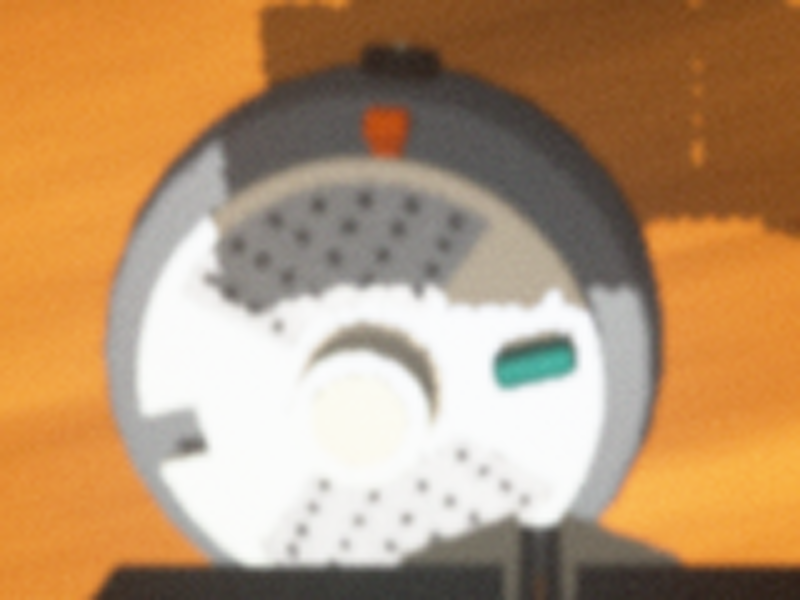

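```bash
python3 - <<'E'
from h import *
from scipy.optimize import least_squares
p=shot('wrist');
K=pix2z(p,227.2,146.4,70)[:2];Rb=pix2z(p,257.4,193,89)[:2];Hb=pix2z(p,222.4,204.4,100)[:2];N=pix2z(p,188,206,73)[:2]
print(K,Rb,Hb,N)
def f(s):
    C=s[:2];u=lambda a:np.array([np.cos(a),np.sin(a)])
    return np.r_[C-74.5*u(s[2])-K,C+48*u(s[3])-Rb,C-Hb,C-55*u(s[3])-N]
s=least_squares(f,[466,-68,-.3,1.48]);print(s.x[:2],np.degrees(s.x[2:]),s.fun.round(1))
E
```

```text
[401.85860435 -47.13933959] [470.827439  -22.4716818] [471.37855372 -70.76044497] [ 469.15863838 -125.35756821]
[470.96569105 -70.69047526] [-18.81869389  89.0013989 ] [-1.4  0.5  1.  -0.2 -0.4  0.1  0.8 -0.3]
```

Request:
{"name": "arm_command", "arguments": {"deltas": [[-0.003,0.03,-0.003,-6.8],[-0.003,0.035,-0.003,-6.8],[0,0.04,0,0],[0,0.04,0,0],[0,0.015,0,0]]}}

```text
time: 4.05
tool_pos: [439.0, -20.8, 121.6]
tcp_rot: [-1.57, 0.005, -0.015]
contact_force: [0.3, 0.3, -0.3]
grip_width: 0.5
```

Request:
{"name": "arm_command", "arguments": {"deltas": [[0,0,0,0],[0,0,0,0]]}}

```text
time: 4.25
tool_pos: [441.5, -21.3, 125.2]
tcp_rot: [-1.571, -0.001, -0.015]
contact_force: [-0.2, 0.6, 0.1]
grip_width: 0.7
```

```bash
python3 - <<'E'
from h import *
p=shot('wrist');save(p,'w2.png');meas(p)
p=shot('scene');im=cv2.resize(p['img'][170:300,180:330],None,fx=4,fy=4,interpolation=cv2.INTER_CUBIC)[:,:,::-1]
w=cv2.imread('pics/w2.png')
cv2.imwrite('pics/c2.png',np.hstack([cv2.resize(im,(346,300)),cv2.resize(w,(400,300))]))
E
```

```text
key [224.1 163.4] 223 [399.9 -47.2  70. ]
rib none
```

View pics/c2.png

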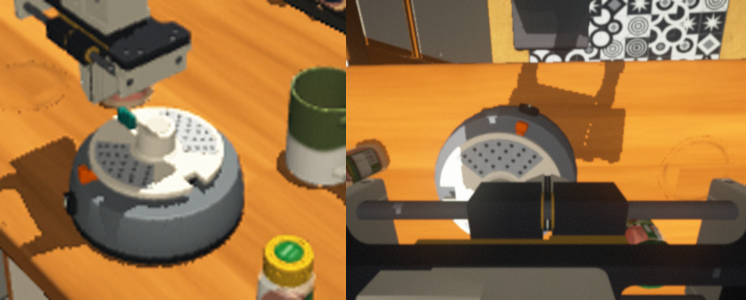

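Request:
{"name": "arm_command", "arguments": {"deltas": [[0,0.02,0,0],[0,0.015,0,0],[0,0.004,0,0],[0.004,0,0,0],[0.004,0,0,0]]}}

```text
time: 4.95
tool_pos: [450.0, -21.6, 86.6]
tcp_rot: [-1.571, -0.002, -0.015]
contact_force: [0.9, 0.1, -0.2]
grip_width: 0.4
```

Request:
{"name": "arm_command", "arguments": {"deltas": [[0.003,0,0,0],[0.0,0,0,0],[0.0,0,0,0]]}}

```text
time: 5.25
tool_pos: [452.2, -21.5, 86.0]
tcp_rot: [-1.571, -0.001, -0.015]
contact_force: [0.4, 0.0, 0.4]
grip_width: 0.3
```

Request:
{"name": "arm_command", "arguments": {"deltas": [[0.0045,0,0,0],[0.0052,0,0.0012,6],[0.0052,0,0.0012,6],[0.0052,0,0.0012,6],[0.0052,0,0.0012,6]]}}

```text
time: 5.75
tool_pos: [477.8, -20.2, 85.7]
tcp_rot: [-1.571, 0.001, -0.439]
contact_force: [-1.4, 0.5, 1.0]
grip_width: 0.3
```

```bash
python3 - <<'E'
from h import *
p=shot('scene');q=meas(p);save(p,'s3.png');print(bot.get_obs()['contact_force'])
C=np.array([470.7,-70.5])
for k in q: d=q[k][:2]-C;print(k,np.hypot(*d),np.degrees(np.arctan2(d[1],d[0])))
E
```

```text
key [216.9 245.2] 47 [395.8 -56.6  70. ]
rib none
[ 0.46950792 -0.06093221  1.14047014]
key 76.16647573492479 169.49543506809897
```

Request:
{"name": "arm_command", "arguments": {"deltas": [[0.0052,0,0.0012,6],[0.0052,0,0.0012,6],[0.0052,0,0.0012,6],[0.0052,0,0.0012,6],[0.0052,0,0.0012,6]]}}

```text
time: 6.4
tool_pos: [501.6, -30.9, 85.6]
tcp_rot: [-1.571, 0.001, -0.959]
contact_force: [-1.2, -0.0, 0.9]
grip_width: 0.7
```

Request:
{"name": "arm_command", "arguments": {"deltas": [[0.0052,0,0.0012,6],[0.0052,0,0.0012,6],[0.0052,0,0.0012,6],[0.0052,0,0.0012,6],[0,0,0,0]]}}

```text
time: 6.9
tool_pos: [515.4, -47.9, 85.7]
tcp_rot: [-1.571, -0.0, -1.376]
contact_force: [0.2, 0.3, 0.6]
grip_width: 0.4
```

```bash
python3 - <<'E'
from h import *
p=shot('wrist');save(p,'w4.png')
p=shot('scene');im=cv2.resize(p['img'][170:300,180:330],None,fx=4,fy=4,interpolation=cv2.INTER_CUBIC)[:,:,::-1]
w=cv2.imread('pics/w4.png')
cv2.imwrite('pics/c4.png',np.hstack([cv2.resize(im,(346,300)),cv2.resize(w,(400,300))]))
E
```

```text
(no output)
```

View pics/c4.png

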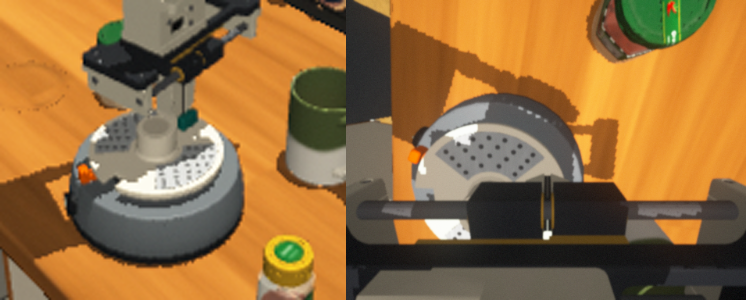

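Request:
{"name": "arm_command", "arguments": {"deltas": [[0.0052,0,0.0012,6],[0.0052,0,0.0012,6],[0.0052,0,0.0012,6],[0.0052,0,0.0012,6],[0,0,0,0]]}}

```text
time: 7.5
tool_pos: [520.6, -68.1, 85.7]
tcp_rot: [-1.571, 0.0, -1.794]
contact_force: [-0.0, -0.7, 0.5]
grip_width: 0.5
```

Request:
{"name": "arm_command", "arguments": {"deltas": [[-0.01,0,0,0],[-0.005,-0.02,0,0],[-0.005,-0.05,0,0],[-0.03,-0.04,-0.015,0],[-0.01,-0.02,-0.025,0]]}}

```text
time: 8.0
tool_pos: [497.2, 0.1, 217.1]
tcp_rot: [-1.565, 0.001, -1.791]
contact_force: [0.0, -0.4, -0.1]
grip_width: -0.0
```

Request:
{"name": "arm_command", "arguments": {"deltas": [[0,0,0,0],[0,0,0,0]]}}

```text
time: 8.2
tool_pos: [495.4, -1.1, 214.1]
tcp_rot: [-1.57, 0.0, -1.792]
contact_force: [0.2, 0.0, -0.7]
grip_width: 0.5
```

```bash
python3 - <<'E'
from h import *
p=shot('wrist');save(p,'w5.png');q=meas(p)
cv2.imwrite('pics/w5c.png',cv2.resize(p['img'][60:260,130:390],None,fx=3,fy=3,interpolation=cv2.INTER_CUBIC)[:,:,::-1])
E
```

```text
key [191.4 231.2] 15 [405.  -39.2  70. ]
rib none
```

View pics/w5c.png

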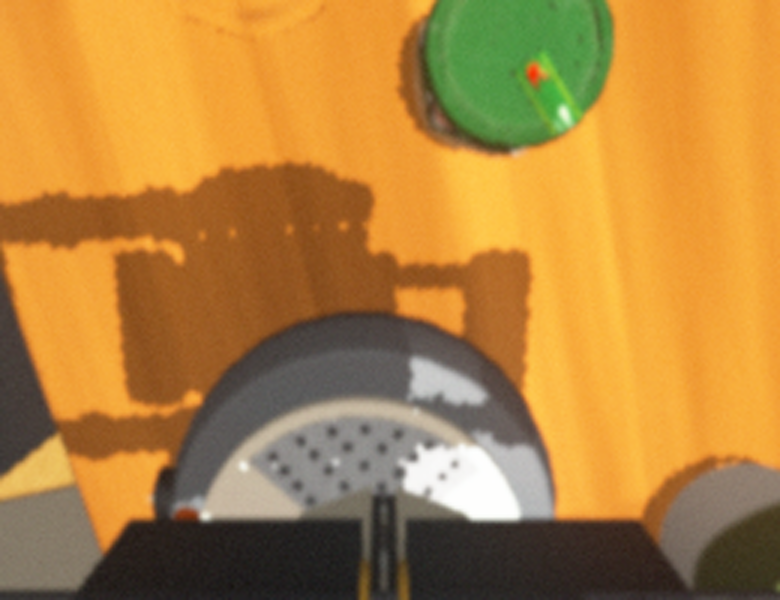

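Request:
{"name": "arm_command", "arguments": {"deltas": [[0.03,-0.02,0,0],[0.03,-0.03,0,0],[0.025,-0.02,0,0],[0,0,0,0],[0,0,0,0]]}}

```text
time: 8.85
tool_pos: [476.5, -85.4, 282.7]
tcp_rot: [-1.572, 0.001, -1.797]
contact_force: [0.6, 0.6, -1.2]
grip_width: 0.8
```

```bash
python3 - <<'E'
from h import *
p=shot('wrist');save(p,'w6.png');q=meas(p);print(bot.get_obs()['tool_pos'])
cv2.imwrite('pics/w6c.png',cv2.resize(p['img'][90:250,150:350],None,fx=4,fy=4,interpolation=cv2.INTER_CUBIC)[:600,:,::-1])
E
```

```text
key [200.5 158.8] 102 [404.2 -48.   70. ]
rib [283.6 167.9] 43 [511.8 -82.3  89. ]
[476.19594451 -84.05524557 282.2468223 ]
```

View pics/w6c.png

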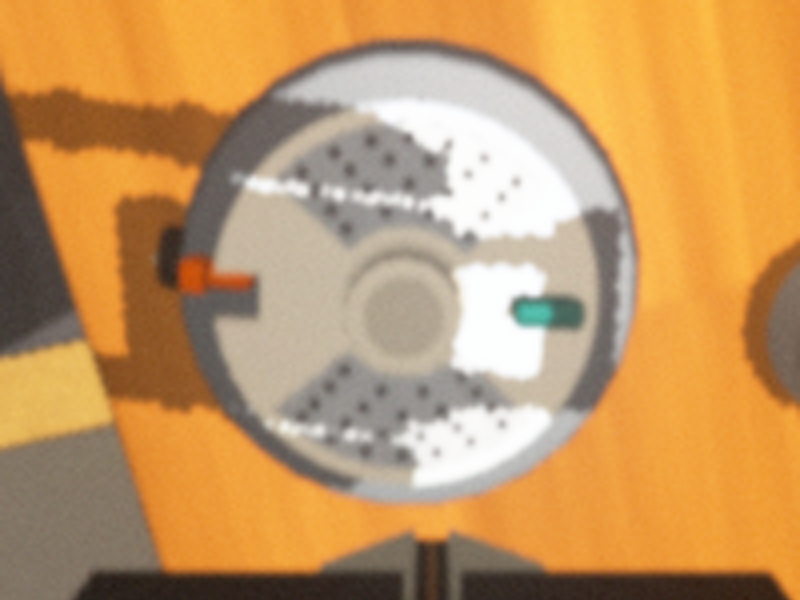

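```bash
cat > fit.py <<'E'
from h import *
from scipy.optimize import least_squares
def fit(p,o,k,key,rib,hub,notch,z0=66):
    g=lambda q,z:pix2z(p,o[0]+q[0]/k,o[1]+q[1]/k,z)[:2]
    K=g(key,70);Rb=g(rib,z0+23);Hb=g(hub,z0+34);N=g(notch,z0+7);print(K,Rb,Hb,N)
    u=lambda a:np.array([np.cos(a),np.sin(a)])
    f=lambda s:np.r_[s[:2]-74.5*u(s[2])-K,s[:2]+48*u(s[3])-Rb,s[:2]-Hb,s[:2]-52*u(s[3])-N]
    s=least_squares(f,[470,-70,-.3,-.3]);print(s.x[:2],np.degrees(s.x[2:]),s.fun.round(1));return s.x
E
python3 - <<'E'
from fit import *
p=shot('wrist');fit(p,(150,90),4,(195,275),(547,313),(404,316),(252,295))
E
```

```text
[401.26091565 -46.24150151] [515.16298867 -82.09436656] [469.98457336 -70.64144627] [419.09099532 -56.87630922]
[469.91094229 -70.40008553] [-19.387444   -14.71602773] [-1.6  0.6  1.2 -0.5 -0.1  0.2  0.5 -0.3]
```

Request:
{"name": "arm_command", "arguments": {"deltas": [[-0.0167,0,0.0208,0],[-0.0167,0.02,0.0208,0],[0,0.04,0,4.5],[0,0.04,0,0],[0,0.04,0,0]]}}

```text
time: 9.55
tool_pos: [524.2, -60.4, 141.6]
tcp_rot: [-1.572, 0.0, -1.873]
contact_force: [-0.4, -0.3, -0.5]
grip_width: 0.4
```

Request:
{"name": "arm_command", "arguments": {"deltas": [[0,0.025,0,0],[0,0.01,0,0],[0,0,0,0]]}}

```text
time: 9.85
tool_pos: [523.8, -60.8, 107.4]
tcp_rot: [-1.574, -0.0, -1.873]
contact_force: [0.2, -0.6, 0.9]
grip_width: 0.6
```

Request:
{"name": "arm_command", "arguments": {"deltas": [[0,0.015,0,0],[0,0.006,0,0],[0.004,0,0,0],[0.003,0,0,0],[0.002,0,0,0]]}}

```text
time: 10.35
tool_pos: [522.4, -70.6, 88.7]
tcp_rot: [-1.569, 0.0, -1.874]
contact_force: [0.2, -0.3, 0.7]
grip_width: 0.4
```

Request:
{"name": "arm_command", "arguments": {"deltas": [[0.002,0,0,0],[0.001,0,0,0],[0,0,0,0],[0,0,0,0]]}}

```text
time: 10.75
tool_pos: [520.9, -73.0, 87.8]
tcp_rot: [-1.571, 0.0, -1.874]
contact_force: [0.5, 0.9, 0.4]
grip_width: 0.4
```

Request:
{"name": "arm_command", "arguments": {"deltas": [[-0.012,0,0,0],[0,-0.03,0,0],[0,-0.045,0,0],[0,-0.045,0,0],[0.018,-0.035,-0.02,0]]}}

```text
time: 11.25
tool_pos: [501.9, -71.7, 245.2]
tcp_rot: [-1.567, 0.001, -1.872]
contact_force: [0.2, -0.2, 0.0]
grip_width: 0.8
```

Request:
{"name": "arm_command", "arguments": {"deltas": [[0.018,-0.035,-0.02,0],[0,0,0,0],[0,0,0,0]]}}

```text
time: 11.55
tool_pos: [475.6, -83.6, 278.3]
tcp_rot: [-1.569, 0.0, -1.875]
contact_force: [0.2, -0.0, -0.7]
grip_width: 0.7
```

```bash
python3 - <<'E'
from h import *
p=shot('wrist');save(p,'w7.png');q=meas(p);o=bot.get_obs();print(o['tool_pos'],o['tcp_rot'])
cv2.imwrite('pics/w7c.png',cv2.resize(p['img'][90:240,150:350],None,fx=4,fy=4,interpolation=cv2.INTER_CUBIC)[:,:,::-1])
E
```

```text
key [200.9 164.1] 131 [406.1 -47.8  70. ]
rib [283.3 170.4] 46 [510.2 -85.7  89. ]
[475.48579349 -83.30779112 276.29166465] [-1.57357475e+00  3.70873850e-04 -1.87365313e+00]
```

View pics/w7c.png

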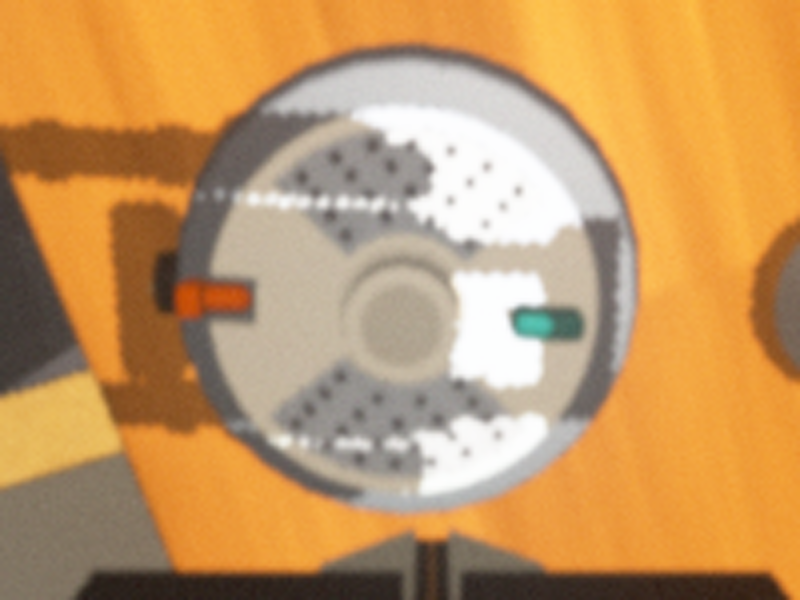

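```bash
python3 - <<'E'
from fit import *
p=shot('wrist');fit(p,(150,90),4,(192,298),(547,324),(400,324),(248,300))
for u,v,z in [(190,298,70),(248,298,65),(250,300,73),(250,280,73),(250,318,73)]: print(pix2z(p,150+u/4,90+v/4,z))
E
```

```text
[401.57051007 -46.36881899] [513.26615613 -86.71652406] [468.91364678 -70.53714909] [420.14830318 -52.34336231]
[469.45385625 -70.59884811] [-19.6433198  -20.26330242] [-2.3  0.8  1.2 -0.5  0.5 -0.1  0.5 -0.2]
[400.92220385 -46.16597769  70.        ]
[418.61512277 -52.61814938  65.        ]
[420.79126534 -52.54452729  73.        ]
[423.12157987 -46.18975562  73.        ]
[418.67254297 -58.32228679  73.        ]
```

Request:
{"name": "arm_command", "arguments": {"deltas": [[-0.0106,0.035,-0.0095,0],[0,0.045,0,0],[0,0.045,0,0],[0,0.03,0,0],[0,0.0,0,0]]}}

```text
time: 12.25
tool_pos: [466.8, -69.7, 118.3]
tcp_rot: [-1.581, 0.0, -1.874]
contact_force: [-0.9, -0.7, -0.1]
grip_width: 0.8
```

Request:
{"name": "arm_command", "arguments": {"deltas": [[0,0,0,0],[0,0,0,0]]}}

```text
time: 12.45
tool_pos: [470.9, -71.2, 124.2]
tcp_rot: [-1.568, 0.0, -1.874]
contact_force: [0.3, -0.2, -0.3]
grip_width: 0.3
```

Request:
{"name": "arm_command", "arguments": {"deltas": [[0,0.008,0,0],[0,0.006,0,0],[0,0.002,0,0],[0,0.002,0,0],[0,0.002,0,0]]}}

```text
time: 12.95
tool_pos: [470.0, -71.1, 103.5]
tcp_rot: [-1.569, 0.0, -1.874]
contact_force: [-0.4, 2.0, 8.2]
grip_width: 0.2
```

Request:
{"name": "arm_command", "arguments": {"deltas": [[0,0.002,0,0],[0,0.002,0,0],[0,0,0,0]]}}

```text
time: 13.25
tool_pos: [470.1, -71.2, 100.1]
tcp_rot: [-1.569, 0.0, -1.874]
contact_force: [-2.1, 1.5, 11.1]
grip_width: 0.6
```

Already at about 100 (home) with force rising; press a little further until firm.

Request:
{"name": "arm_command", "arguments": {"deltas": [[0,0.001,0,0],[0,0.001,0,0],[0,0,0,0]]}}

```text
time: 13.55
tool_pos: [470.3, -71.2, 99.8]
tcp_rot: [-1.568, -0.0, -1.874]
contact_force: [-8.4, 2.2, 29.3]
grip_width: 0.4
```

Request:
{"name": "arm_command", "arguments": {"deltas": [[0,0.001,0,0],[0,0,0,0],[0,0,0,0]]}}

```text
time: 13.85
tool_pos: [470.4, -71.2, 99.7]
tcp_rot: [-1.567, -0.0, -1.874]
contact_force: [-11.0, 2.5, 38.8]
grip_width: 0.4
```

Firm stop at 99.7 mm (hub top ≈ 92). Draw back straight up and look.

Request:
{"name": "arm_command", "arguments": {"deltas": [[0,-0.005,0,0],[0,-0.03,0,0],[0,-0.045,0,0],[0,-0.045,0,0],[0.0106,-0.045,0.0095,0]]}}

```text
time: 14.35
tool_pos: [474.7, -83.0, 267.6]
tcp_rot: [-1.571, 0.001, -1.873]
contact_force: [1.2, -1.0, -0.2]
grip_width: 0.9
```

Request:
{"name": "arm_command", "arguments": {"deltas": [[0,0,0,0],[0,0,0,0]]}}

```text
time: 14.55
tool_pos: [475.8, -84.2, 266.3]
tcp_rot: [-1.569, 0.0, -1.875]
contact_force: [0.6, 0.1, -0.2]
grip_width: 0.2
```

```bash
python3 - <<'E'
from h import *
p=shot('wrist');save(p,'w8.png');o=bot.get_obs();print(o['tool_pos'],o['contact_force'])
s=shot('scene');save(s,'s8.png')
for k in ['mug','spice','jam']: print(k,find(s,k)[:1])
a=cv2.resize(p['img'][90:250,150:350],(400,320));b=cv2.resize(s['img'][180:300,190:340],(400,320))
cv2.imwrite('pics/c8.png',np.hstack([a,b])[:,:,::-1])
E
```

```text
[475.02508382 -83.83058424 265.02909983] [ 0.37637708 -0.50029158 -0.4905174 ]
mug [(array([ 625.7, -143.8,   69.1]), 0.83)]
spice [(array([ 439. , -277.7,   66.4]), 0.87)]
jam [(array([551.9,  83. ,  60.3]), 0.88)]
```

View pics/c8.png

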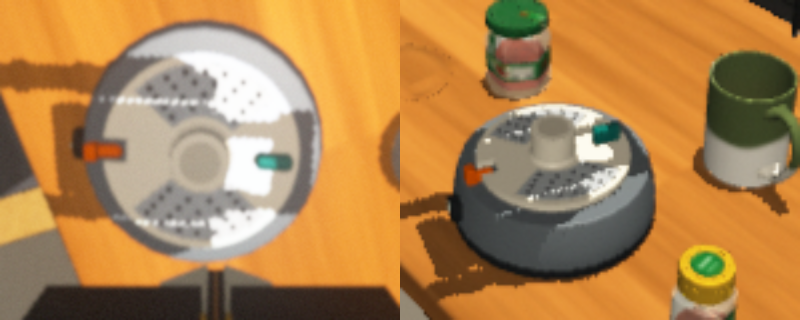

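The disc is down flush with the base, the key fills the notch at (105,152), and the mug, spice jar and jam jar haven't moved. I'm handing in.

```bash
python3 -c "
from plant import job;print(job.close_job())"
```

```text
the job is handed in; nothing more can be done
None
```

The disc is turned into line and pressed fully home, and the job is handed in at about 15 s on the robot's clock.

- **Turning:** I pushed the green rib round by about 109° in all, with the closed fingertips. The first push stopped about 5° short, so I made a second small one. A close wrist picture then put the notch within about 0.6° of the key (3° allowed).
- **Pressing:** I pressed straight down on the hub. The disc slid at about 8–11 N and came to a firm stop with the tool at 99.7 mm, so the hub top is at about 92 mm, its seated height. I pushed to about 39 N at that stop to be sure. Some sideways force, about 11 N, showed up there too.
- **Last checks:** With the arm about 165 mm clear, the pictures show the disc low in the base and the key filling the notch. The mug, spice jar and jam jar are within 4 mm of where they were first found, which is within measuring error.

One disagreement: mid-task the scene camera put the key about 9 mm from where the wrist camera did. I relied on the wrist camera, whose views agreed with each other.

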